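# Clear the control unit off the test box and switch the bench on with the isolator key

## Task

Somebody left an engine control unit lying on top of the test box, over its key switch: lift it off, lay it down gently (do not drop it) and flat in the middle of the blue mat, and let go. Then take the red isolator key out of its wooden holder, find the keyway in the yellow disc (the disc was left at an unknown angle, so look or feel for it), push the key fully home and turn it clockwise until it stops, its bow in line with the green ON marks. Leave the key in the switch, and do not shift or tip the orange tub, the amber bottle or the brass tin.

Things in the scene. Friction and masses are not known exactly. Their poses are not given: they have to be found in the camera images.
- box: fixed grey test box, 150 (x) by 130 (y) by 55 mm high; origin at the centre of its underside. Flush in the middle of its top is the key switch: a yellow disc 46 mm across with a black keyway, hidden at the start under the control unit. Two green ON marks on the top lie along the box's x axis, either side of the disc. Turned clockwise seen from above, the disc stops hard with its slot along this axis (ON).
- keyway (a point): centre of the keyway's mouth, on the box's top, 55 mm above the table; axes those of the box. Straight slot 16 by 6 mm, over 25 mm deep, in a disc turning about the vertical here (friction 0.1 N m, stays where left). At the start the slot lies anywhere within 0.75 rad either side of the box's y axis; this angle is not reported. It is 0.82 to 2.32 rad of clockwise turn away from the stop.
- ecu_grip (a point): grip point of the control unit, on the axis of its black connector block, 41 mm above its underside; axes those of the unit, z up. The block stands in the middle of the unit, 70 (x) by 36 (y) mm, from 18 to 54 mm above the underside: grip it across its 36 mm.
- mat: fixed blue silicone mat, 230 (x) by 200 (y) by 3 mm thick, lying on the table to one side of the box (left or right varies); origin at the centre of its underside
- holder: fixed wooden block, 60 by 60 by 35 mm high, on the other side of the box from the mat; a slot 28 mm deep in its top holds the key upright; origin at the centre of its underside
- key_grip (a point): point on the key's axis, in its bow, 52 mm above the tip, the place to grip it across its 12 mm; 63 mm above the table in the holder, 83 mm above it when fully home in the switch. Axes those of the key, z up; the key fits either way round (half a turn about z).
- flux_mid (a point): bystander: orange flux tub, 64 mm across, 46 mm high, loose on the table beyond the box; point at half height
- drops_mid (a point): bystander: amber bottle, 28 mm across, 62 mm high, loose on the robot's side of the box; point at half height
- tin_mid (a point): bystander: brass tin, 58 mm across, 24 mm high, loose beside the key holder; point at half height
- ecu: engine control unit (loose, 0.25 to 0.5 kg): flat aluminium tray with a green board, 150 (x) by 110 (y) by 18 mm high, with the black connector block on its middle and small parts up to 10 mm high on the board near its two x ends; origin at the centre of its underside. At the start it lies flat on the box.
- key: red isolator key (loose, 50 g) standing in the holder; origin at its tip. From the tip up: steel blade 24 mm long, 14 (x) by 4 (y) mm, square-ended; round shoulder 26 mm across, 4 mm thick, that rests on the holder, and on the disc when fully home; flat red bow 40 (x) by 12 (y) mm, from 28 to 72 mm above the tip.
Not all that is in view belongs to the job. What is shaped like the ecu but pink is not meant.

How it is judged:
By the outcome, as a careful person would: the job done as asked, in the order asked, and still so for the second after the job is handed in, with the robot touching nothing.
It also fails if it takes over 72 s, if anything falls off the work surface, if the arm or the gripper's body presses on something with over 40 N, if the wrist force passes 120 N, or if a joint passes its speed limit or range.

## Robot

A 6-joint arm with a two-finger parallel gripper is mounted at the origin on the work surface. World frame = base frame: x ahead of the robot, y to its left, z up, the work surface at z = 0. Lengths are in mm, angles in rad, forces in N, time in s.
With the tool pointing down it reaches from about 300 to 775 mm from the base axis. Payload 14.6 kg.
Tool frame: the origin (TCP) lies midway between the tips of the shut fingers; the grasp point (between the pads) lies 19 mm behind it; x points along the fingers, y is the direction in which the jaws open and shut, and the axes are right-handed (so a half turn about x gives the same grasp; the last joint's range is limited). The gripper opens to 85 mm and grips with 20 to 120 N. Pads are 22 mm wide; open, the fingers measure 114 mm over their backs; the gripper's body (76 mm by 85 mm) begins 54 mm behind the grasp point. The pads swing forward as they close: fully open they stand 13 mm farther back than shut.
Start: joints at [-0.067, 0.3, 1.521, -0, 1.321, -0.067], TCP at [549.99, -0.002, 231.281] pointing down, gripper open.
Joint ranges: [-3.03, 3.03], [-0.79, 2.21], [0.23, 2.52], [-1.04, 4.18], [0, 3.07], [-2.55, 2.55]. Speed limits (rad/s): [2.22, 2.22, 2.57, 3.14, 3.14, 3.14].

## Interface

Orientations are given as a unit quaternion [w, x, y, z].
In Python, from rig import get_obs, camera, order gives the robot as it stands. The module is installed in compiled form; this text tells all that it offers.
- The arm moves only by the tool play_rows, never from a script. Its argument "rows" is a list of rows, each a list of 3 entries, a list of its own where there are three numbers: the shift along the tool's x, y, z in cm, then the turn, a rotation vector about the tool's x, y, z in rad, then the closure in counts, from 0 (fully open) to 255 (shut). In form: [[[dx, dy, dz], [rx, ry, rz], claw], ...]. A call has 1 to 8 rows; each row is the pose to reach, as a shift and turn from the pose commanded when the call began, along the tool's axes at that moment; what a row does not reach only later rows make up. A row lasts 1/12 s, in which the tool goes at most 41.7 mm and 7.16 degrees, less where a joint would pass 70% of its speed; a pose out of reach is approached as far as the arm can. A call with a gripper value outside its range is refused whole. The fingers move at their own pace and stop on an object; "grip_force" is the grip in N (left out, the last holds). Time passes only in rows, so rows that repeat a pose let the fingers close. It gives the time, the measured TCP pose, the force and the opening at its end, in the units of the state.
- get_obs(): the state, without advancing time (a new reading comes with each control period).
- camera(name): name is "scene" or "side" or "wrist"; returns a dict with "pixels" (384x512x3 uint8, red, green, blue), "fx", "fy", "cx", "cy" (pixels), "position" and "rotation" of the camera in the world; the wrist camera has in their place "T_tool_cam" (4x4, takes a point from camera to tool coordinates, whose origin is the TCP and whose axes are the tool frame's). Camera axes: x right, y down, z forward; pixel columns grow to the right and rows downward; lengths in mm; the calibration is good to about 2 mm. A picture is of the moment at which its call begins: read the wrist's pose just before it. There is no depth.
- order.job_done(): hands the job in, once; it reports no verdict.
The state is a dict: "t": time; "q": joint angles; "qd": joint speeds; "joint_torque": joint torques, N m; "tcp_pos": TCP position; "tool_rot": TCP orientation; "contact_force": force on the tool from outside, world axes, zero at the start; "wrist_torque": the same for the moment, N m; "gripper_width": opening from 0.0 (shut) to 1.0 (fully open).
Only numpy, scipy, OpenCV 4.12 (cv2) and the standard library are available. Lean on these libraries where they do the work, as an engineer would, in place of code of your own. Each camera call takes 0.05 s, during which the arm holds its last target.

## Working session

There is one attempt and no reset: what is moved stays moved. The work goes in short steps, Python scripts to look and compute and a tool call to move; the robot and the scene stay as the last step left them, time stands still between calls to the robot, and variables do not carry over. Pictures are saved under pics/ and viewed, and the job is handed in when it is done.

Besides the shell and the picture viewer there is one more tool, called after "Emit:" as name([rows], argument=value, ...), one row to a line, values as JSON. play_rows: Moves the arm, as the interface text tells. Its arguments: {"type":"object","properties":{"rows":{"type":"array"},"grip_force":{"type":"number"}},"required":["rows"]}

```bash
mkdir -p pics
python3 - <<'E'
from rig import get_obs, camera
import cv2,numpy as np
o=get_obs();print(o)
for n in ["scene","side","wrist"]:
    c=camera(n);cv2.imwrite(f"pics/{n}0.png",c["pixels"][:,:,::-1])
    print(n,{k:np.round(v,3).tolist() for k,v in c.items() if k!="pixels"})
E
```

```text
{'t': 0.0, 'q': array([-6.65993951e-02,  3.00476209e-01,  1.52159230e+00, -3.87752720e-05,
        1.32069059e+00, -6.66010796e-02]), 'qd': array([ 2.40615949e-03,  4.66198812e-04, -3.47188254e-05, -5.38965368e-04,
       -6.07926458e-04,  1.30156193e-03]), 'joint_torque': array([ 2.33377898e-03, -5.43485534e+01, -3.61782753e+01,  2.82532977e-05,
        4.14875918e-03, -3.55991256e-05]), 'tcp_pos': array([5.49764024e+02, 3.92113694e-03, 2.30713765e+02]), 'tool_rot': array([ 0.49970111,  0.49971554,  0.50030437, -0.50027864]), 'contact_force': array([ 0.34198369, -1.08056235,  0.20467862]), 'wrist_torque': array([0.01384529, 0.06174735, 0.02231284]), 'gripper_width': 0.9969973984823844}
scene {'fx': 351.421, 'fy': 351.421, 'cx': 258.506, 'cy': 192.331, 'position': [968.866, 614.375, 639.358], 'rotation': [-0.125, 0.258, 0.859, -0.425]}
side {'fx': 362.626, 'fy': 362.626, 'cx': 259.806, 'cy': 187.145, 'position': [393.065, 542.677, 630.612], 'rotation': [0.067, -0.169, 0.901, -0.395]}
wrist {'fx': 326.272, 'fy': 326.272, 'cx': 259.682, 'cy': 195.227, 'T_tool_cam': [[-0.001, -0.316, 0.949, -141.827], [1.0, 0.0, 0.001, 0.041], [-0.0, 0.949, 0.316, -82.034], [0.0, 0.0, 0.0, 1.0]]}
```

View pics/scene0.png

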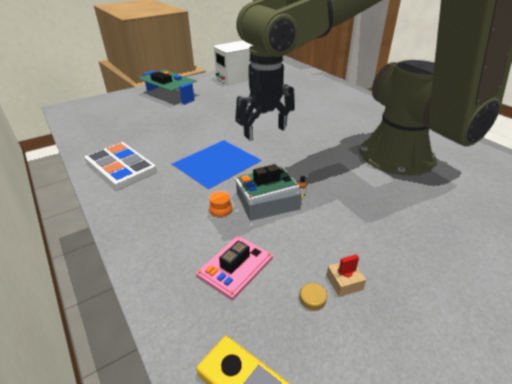

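View pics/side0.png

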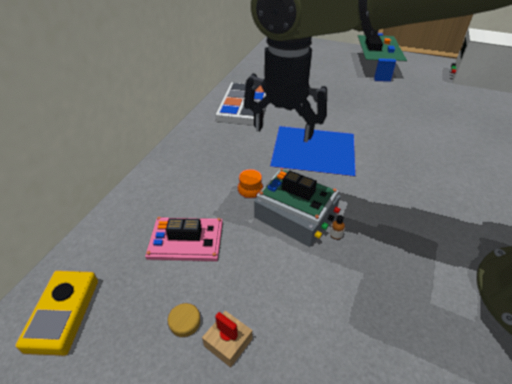

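View pics/wrist0.png

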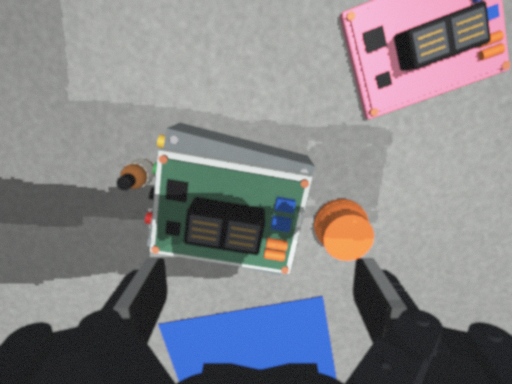

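```bash
cat > h.py <<'E'
from rig import get_obs, camera
import cv2,numpy as np
from scipy.spatial.transform import Rotation as Rn
def rot(q): return Rn.from_quat([q[1],q[2],q[3],q[0]]).as_matrix()
class V:
    def __init__(s,name,save=None):
        o=get_obs(); c=camera(name); s.o=o; s.im=c["pixels"]; s.hsv=cv2.cvtColor(s.im,cv2.COLOR_RGB2HSV)
        s.K=np.array([[c["fx"],0,c["cx"]],[0,c["fy"],c["cy"]],[0,0,1]])
        if name=="wrist":
            T=np.eye(4);T[:3,:3]=rot(o["tool_rot"]);T[:3,3]=o["tcp_pos"];T=T@np.array(c["T_tool_cam"])
            s.R,s.p=T[:3,:3],T[:3,3]
        else:
            r=np.array(c["rotation"]); s.R=rot(r) if r.size==4 else r; s.p=np.array(c["position"])
        if save: cv2.imwrite(f"pics/{save}.png",s.im[:,:,::-1])
    def cast(s,uv,z):
        uv=np.atleast_2d(uv).astype(float); d=np.c_[uv,np.ones(len(uv))]@np.linalg.inv(s.K).T@s.R.T
        return (s.p+d*((z-s.p[2])/d[:,2:]))[:,:2]
    def proj(s,P):
        P=(np.atleast_2d(P)-s.p)@s.R@s.K.T; return P[:,:2]/P[:,2:]
    def mask(s,lo,hi,box=None):
        m=cv2.inRange(s.hsv,np.array(lo),np.array(hi))
        if box: n=np.zeros_like(m);a,b,c,d=box;n[b:d,a:c]=m[b:d,a:c];m=n
        return m
    def top(s,m):
        cs,_=cv2.findContours(m,cv2.RETR_EXTERNAL,cv2.CHAIN_APPROX_NONE)
        c=max(cs,key=cv2.contourArea); return c[:,0,:]
    def rect(s,m,z):
        w=s.cast(s.top(m),z).astype(np.float32); r=cv2.minAreaRect(w)
        (cx,cy),(a,b),t=r
        if a<b: a,b,t=b,a,t+90
        t=(t+90)%180-90
        return np.round([cx,cy,a,b,t],1)
E
python3 - <<'E'
from h import *
from scipy.spatial import ConvexHull
for n in ["scene","side"]:
    v=V(n)
    print(n,"mat",v.rect(v.mask([105,150,100],[125,255,255],(160,120,380,200)),3))
    print("tub",v.rect(v.mask([3,180,100],[15,255,255],(190,160,280,220)),23))
    m=v.mask([0,180,80],[5,255,255],(190,240,380,350)); print("key",v.rect(m,70))
    m=v.mask([18,80,60],[30,255,255],(160,280,330,340)); print("tin",v.rect(m,24))
w=V("wrist")
g=w.mask([60,60,20],[90,255,200]); g=cv2.morphologyEx(g,cv2.MORPH_CLOSE,np.ones((25,25)))
print("board",w.rect(g,71))
b=w.mask([0,0,0],[180,255,60],(180,190,270,260)); print("block(mixed)",w.rect(b,109))
print(w.hsv[160,220],w.hsv[170,200],w.hsv[225,190])
wh=cv2.inRange(w.hsv,(0,0,200),(180,50,255)); print("white",w.rect(cv2.morphologyEx(wh,cv2.MORPH_CLOSE,np.ones((5,5))),73))
cv2.imwrite("pics/z.png",cv2.resize(w.im[110:290,110:390,::-1],None,fx=2.8,fy=2.8))
print(w.cast([[160,155],[311,179],[286,272],[151,252]],73))
E
```

```text
scene mat [ 539.8 -302.4  226.2  196.8   11.4]
tub [645.3 -78.4 103.2  55.   63. ]
key [542.6 302.9  62.5  30.7  35.3]
tin [629.4 299.2  65.8  54.3  51.3]
side mat [ 541.  -304.2  227.6  198.7   11.3]
tub [649.1 -80.6  96.9  59.4 -68.4]
key [535.6 300.4  48.3  29.9 -57.4]
tin [623.  297.1  62.9  54.6 -62.1]
board [516.6 -41.3 144.8 107.7  -4.4]
block(mixed) [519.1 -33.9  69.7  47.  -10.2]
[ 84   7 177] [ 74  92 127] [105  10  52]
white [523.7  -6.8 146.1  42.1  -9.6]
[[ 457.33563399   21.57254697]
 [ 598.99737582   -1.5499207 ]
 [ 577.78398281 -102.91218306]
 [ 438.35919461  -79.41508402]]
```

View pics/z.png

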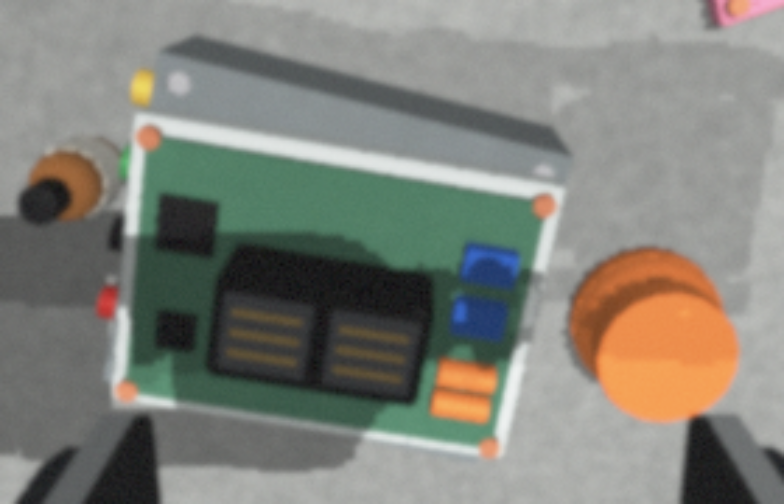

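Run:
```python
from h import *
w=V("wrist")
f=lambda a:np.array(a)/2.8+110
c=w.cast(f([[137,115],[566,188],[500,458],[113,405]]),73); print(c,c.mean(0))
for a,b in [(0,1),(1,2),(2,3),(3,0)]:
    d=c[b]-c[a]; print(np.hypot(*d),np.degrees(np.arctan2(d[1],d[0])))
c=w.cast(f([[220,290],[430,315],[416,402],[210,375]]),109); print(c,c.mean(0))
```

```text
[[ 4.56709820e+02  2.52461183e+01]
 [ 6.00033458e+02  2.53229569e-01]
 [ 5.80571595e+02 -1.04856933e+02]
 [ 4.37380772e+02 -8.24957876e+01]] [518.67391141 -40.46334318]
145.4864595947875 -9.89181777423775
106.89672774725388 -100.48990561945988
144.92630044315817 171.1241924125695
109.46200420762514 79.82925137016129
[[488.32942815 -22.70404319]
 [553.52817722 -31.10862557]
 [549.11690158 -61.65274047]
 [483.11700009 -51.96040064]] [518.52287676 -41.85645247]
```

Emit:
play_rows([
  [[2,-3.1,4.1],[1.0,0,0],0],
  [[2,-3.1,4.1],[1.0,0,0],0],
  [[4,-3.1,4.1],[1.0,0,0],0],
  [[4,-3.1,4.1],[1.0,0,0],0],
  [[4,-3.1,4.1],[1.0,0,0],0],
  [[4,-3.1,4.1],[1.0,0,0],0],
  [[4,-3.1,4.1],[1.0,0,0],0],
  [[4,-3.1,4.1],[1.0,0,0],0],
])

```text
t: 1.02
tcp_pos: [519.0, -41.0, 191.3]
tool_rot: [-0.197, -0.679, -0.197, 0.679]
contact_force: [-0.2, -0.5, 1.1]
gripper_width: 1.0
```

Emit:
play_rows([
  [[0,0,0],[0.74,0,0],0],
  [[0,0,0],[0.74,0,0],0],
  [[0,0,0],[0.74,0,0],0],
  [[0,0,0],[0.74,0,0],0],
  [[0,0,0],[0.74,0,0],0],
  [[0,0,0],[0.74,0,0],0],
  [[0,0,0],[0.74,0,0],0],
  [[0,0,0],[0.74,0,0],0],
])

```text
t: 1.68
tcp_pos: [519.0, -41.0, 191.3]
tool_rot: [0.058, -0.705, 0.058, 0.705]
contact_force: [-0.9, -0.0, 1.2]
gripper_width: 1.003
```

Run:
```python
from h import *
w=V("wrist","w1");print(w.o["tcp_pos"],w.o["q"]);print(rot(w.o["tool_rot"]).round(3))
cv2.imwrite("pics/w1b.png",cv2.resize(w.im[:,:,::-1],None,fx=1.55,fy=1.55))
```

```text
[518.982329   -40.97992153 191.26454114] [-1.49155101e-01  2.71785876e-01  1.65368467e+00 -1.20320681e-05
  1.21616759e+00  1.58710868e+00]
[[-0.    -0.165 -0.986]
 [-0.    -0.986  0.165]
 [-1.     0.     0.   ]]
```

View pics/w1b.png

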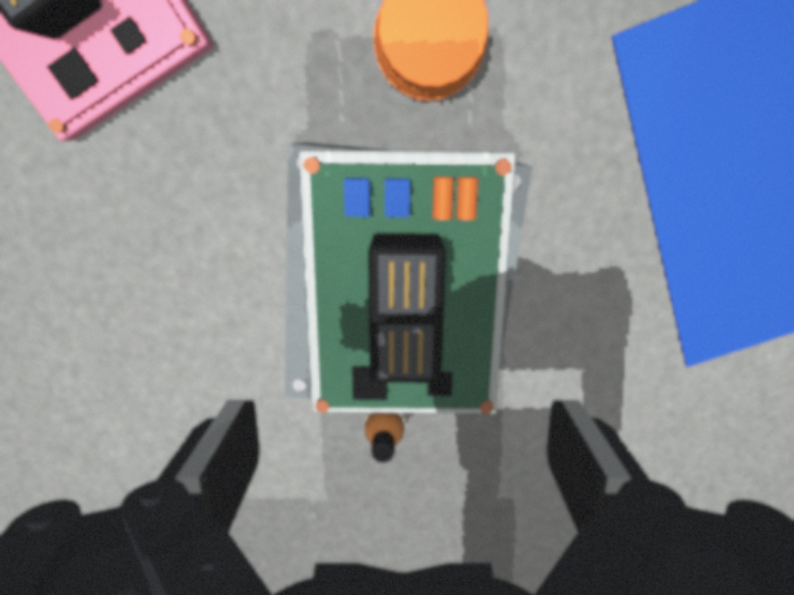

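Run:
```python
from h import *
w=V("wrist")
c=w.cast(np.array([[372,250],[442,250],[436,381],[373,381]])/1.55,109);print(c,c.mean(0))
c=w.cast(np.array([[300,152],[516,152],[495,412],[316,412]])/1.55,73);print(c,c.mean(0))
c=w.cast(np.array([[385,430],[382,445]])/1.55,60);print(c)
```

```text
[[552.66954731 -31.90115969]
 [547.49776598 -63.08103966]
 [482.84434231 -50.99069416]
 [487.91212117 -20.36612615]] [517.73094419 -41.58475491]
[[ 599.39857846   -2.3203805 ]
 [ 581.94117353 -107.40964379]
 [ 438.53907637  -81.6420838 ]
 [ 455.60939971   21.57774392]] [518.87205702 -42.44859105]
[[428.98407419 -14.21630444]
 [418.6052318  -10.45959908]]
```

Emit:
play_rows([
  [[4,0.1,0],[0,0,0],0],
  [[8,0.1,0],[0,0,0],0],
  [[10.4,0.1,0],[0,0,0],0],
  [[11.2,0.1,0],[0,0,0],0],
  [[11.4,0.1,0],[0,0,0],60],
  [[11.4,0.1,0],[0,0,0],100],
  [[11.4,0.1,0],[0,0,0],255],
  [[11.4,0.1,0],[0,0,0],255],
], grip_force=50)

```text
t: 2.45
tcp_pos: [519.7, -42.1, 79.0]
tool_rot: [-0.06, 0.706, -0.06, -0.704]
contact_force: [-0.2, 0.1, 0.4]
gripper_width: 0.455
```

Emit:
play_rows([
  [[0,0,0],[0,0,0],255],
  [[0,0,0],[0,0,0],255],
  [[0,0,0],[0,0,0],255],
  [[0,0,0],[0,0,0],255],
])

```text
t: 2.78
tcp_pos: [519.8, -42.1, 79.1]
tool_rot: [-0.06, 0.706, -0.06, -0.703]
contact_force: [-1.1, 0.3, 6.3]
gripper_width: 0.416
```

Emit:
play_rows([
  [[-0.5,0,0],[0,0,0],255],
  [[-2,0,0],[0,0,0],255],
  [[-4,0,0],[0,0,0],255],
  [[-6,0,0],[0,0,0],255],
  [[-7,0,0],[0,0,0],255],
  [[-7,0,0],[0,0,0],255],
])

```text
t: 3.28
tcp_pos: [519.7, -42.1, 149.8]
tool_rot: [-0.06, 0.706, -0.06, -0.703]
contact_force: [0.9, -0.7, -3.0]
gripper_width: 0.415
```

Run:
```python
from h import *
w=V("wrist","w2");o=w.o;print(o["tcp_pos"],o["contact_force"],o["wrist_torque"],o["gripper_width"]);print(rot(o["tool_rot"]).round(3))
v=V("side","s2")
v=V("scene","c2")
for n in ["side","scene"]:
  v=V(n);print(v.rect(v.mask([105,150,100],[125,255,255],(160,120,380,200)),3))
```

```text
[519.73061084 -42.12350495 149.78730295] [ 0.88588238 -0.6629861  -2.97246506] [ 0.00749837  0.01865804 -0.01977933] 0.41548504733907515
[[ 0.004 -0.168 -0.986]
 [-0.001 -0.986  0.168]
 [-1.    -0.    -0.004]]
[ 489.1 -314.4  198.7  121.4  -78.4]
[ 539.8 -302.6  226.1  196.6   11.5]
```

View pics/w2.png

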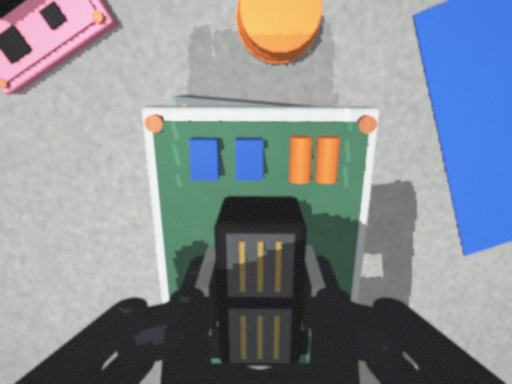

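View pics/s2.png

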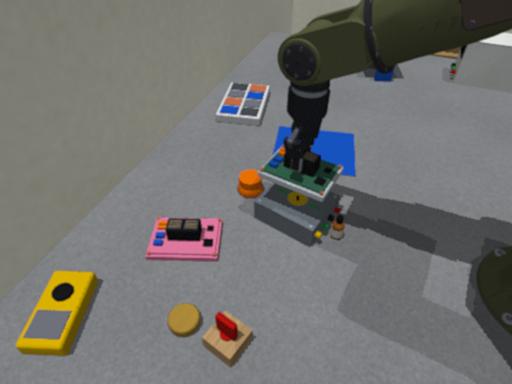

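Emit:
play_rows([
  [[0,2,-0.5],[0,0,0],255],
  [[0,5,-1.3],[-0.1,0,0],255],
  [[0,8.8,-2.3],[-0.2,0,0],255],
  [[0,12.6,-3.2],[-0.3,0,0],255],
  [[0,16.4,-4.2],[-0.37,0,0],255],
  [[0,20.2,-5.2],[-0.37,0,0],255],
  [[0,23.5,-6],[-0.37,0,0],255],
  [[0,25.4,-6.5],[-0.37,0,0],255],
])

```text
t: 4.2
tcp_pos: [539.3, -306.6, 145.9]
tool_rot: [-0.07, -0.703, -0.07, 0.704]
contact_force: [-0.5, 0.5, -3.3]
gripper_width: 0.415
```

Emit:
play_rows([
  [[1,0,0],[0,0,0],255],
  [[3.5,0,0],[0,0,0],255],
  [[6.5,0,0],[0,0,0],255],
  [[9,0,0],[0,0,0],255],
  [[10.5,0,0],[0,0,0],255],
  [[11.2,0,0],[0,0,0],255],
  [[11.5,0,0],[0,0,0],255],
  [[11.5,0,0],[0,0,0],255],
])

```text
t: 4.87
tcp_pos: [540.1, -303.0, 31.9]
tool_rot: [-0.071, -0.703, -0.071, 0.704]
contact_force: [0.1, -0.7, -2.7]
gripper_width: 0.414
```

Run:
```python
from h import *
w=V("wrist","w3");o=w.o;print(o["tcp_pos"],o["contact_force"],o["wrist_torque"],o["gripper_width"]);print(rot(o["tool_rot"]).round(3))
print(w.rect(w.mask([105,150,100],[125,255,255]),3))
```

```text
[ 540.0631397  -303.04039885   31.9062846 ] [ 0.1027352  -0.68740443 -2.73806376] [ 0.00097529 -0.0129255  -0.01540162] 0.41443840387630504
[[-0.001  0.2   -0.98 ]
 [ 0.    -0.98  -0.2  ]
 [-1.    -0.001  0.001]]
[ 570.4 -298.4  196.8  168.1  -78.7]
```

View pics/w3.png

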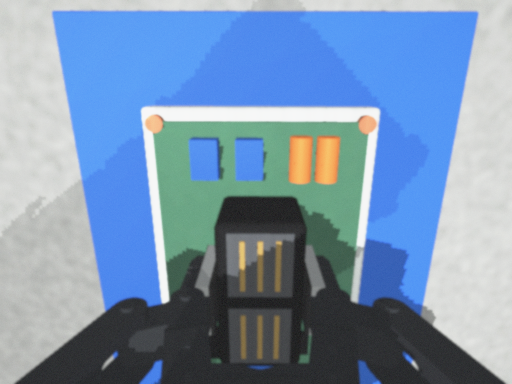

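Emit:
play_rows([
  [[0.15,0,0],[0,0,0],255],
  [[0.3,0,0],[0,0,0],255],
  [[0.4,0,0],[0,0,0],255],
  [[0.4,0,0],[0,0,0],255],
])

```text
t: 5.25
tcp_pos: [540.2, -303.3, 28.4]
tool_rot: [0.071, 0.704, 0.071, -0.703]
contact_force: [-0.4, 0.4, -3.5]
gripper_width: 0.412
```

Emit:
play_rows([
  [[0.05,0,0],[0,0,0],255],
  [[0.1,0,0],[0,0,0],255],
  [[0.1,0,0],[0,0,0],255],
])

```text
t: 5.5
tcp_pos: [540.1, -303.3, 27.3]
tool_rot: [0.071, 0.704, 0.071, -0.704]
contact_force: [0.8, 0.0, -3.4]
gripper_width: 0.419
```

Emit:
play_rows([
  [[0.05,0,0],[0,0,0],255],
  [[0.1,0,0],[0,0,0],255],
  [[0.1,0,0],[0,0,0],255],
])

```text
t: 5.75
tcp_pos: [540.2, -303.4, 27.1]
tool_rot: [0.071, 0.704, 0.071, -0.703]
contact_force: [-5.5, 2.6, 6.8]
gripper_width: 0.413
```

Emit:
play_rows([
  [[0,0,0],[0,0,0],130],
  [[0,0,0],[0,0,0],110],
  [[0,0,0],[0,0,0],60],
  [[0,0,0],[0,0,0],0],
  [[0,0,0],[0,0,0],0],
  [[-0.3,0,0],[0,0,0],0],
  [[-1,0,0],[0,0,0],0],
  [[-3,0,0],[0,0,0],0],
])

```text
t: 6.42
tcp_pos: [539.1, -302.7, 54.7]
tool_rot: [-0.07, -0.702, -0.072, 0.705]
contact_force: [-0.3, 0.5, -0.8]
gripper_width: 0.999
```

Emit:
play_rows([
  [[-4,0,0],[0,0,0],0],
  [[-8,0,0],[0,0,0],0],
  [[-12,0,0],[0,0,0],0],
  [[-15,0,0],[0,0,0],0],
])

```text
t: 6.75
tcp_pos: [540.4, -303.4, 210.9]
tool_rot: [0.072, 0.705, 0.07, -0.703]
contact_force: [0.9, -1.5, 0.7]
gripper_width: 1.0
```

Run:
```python
from h import *
w=V("wrist","w4");o=w.o;print(o["q"],o["tcp_pos"],o["contact_force"],o["wrist_torque"],o["gripper_width"]);print(rot(o["tool_rot"]).round(3))
print(w.rect(w.mask([105,150,100],[125,255,255]),3))
V("side","s4");V("scene","c4")
```

```text
[-5.70749309e-01  4.69726026e-01  1.33566958e+00 -1.60828619e-05
  1.33249279e+00  7.99212778e-01] [ 540.36504488 -303.43912321  210.85508483] [ 0.85417278 -1.48488237  0.65749409] [ 0.01161357 -0.02737624  0.04100011] 1.0004677859170847
[[ 0.003  0.199 -0.98 ]
 [-0.002 -0.98  -0.199]
 [-1.     0.003 -0.003]]
[ 541.  -304.3  226.4  196.7   11.4]
```

View pics/w4.png

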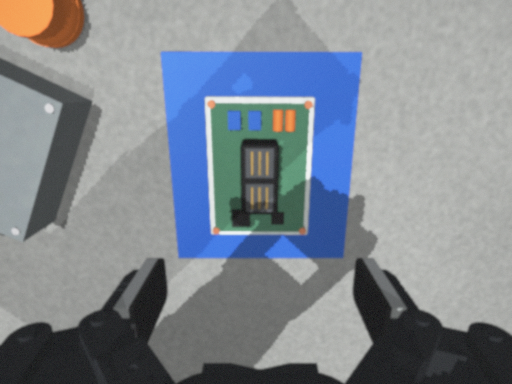

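View pics/s4.png

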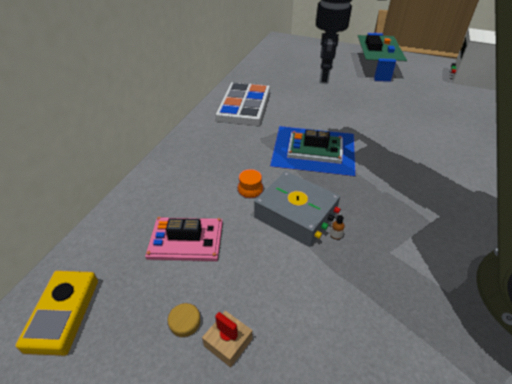

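Emit:
play_rows([
  [[0,-4,-0.4],[0,0,0],0],
  [[0,-8,-0.9],[0,0,0],0],
  [[0,-12,-1.3],[0,0,0],0],
  [[0,-16,-1.7],[0,0,0],0],
  [[0,-20,-2.2],[0,0,0],0],
  [[2,-24,-2.6],[0,0,0],0],
  [[4,-26.8,-2.9],[0,0,0],0],
  [[4,-26.8,-2.9],[0,0,0],0],
])

```text
t: 7.57
tcp_pos: [512.5, -30.3, 162.0]
tool_rot: [-0.071, -0.701, -0.073, 0.706]
contact_force: [-0.1, -0.3, -0.3]
gripper_width: 0.995
```

Run:
```python
from h import *
import time
w=V("wrist","w5");o=w.o;print(o["tcp_pos"],o["qd"].round(3));print(rot(o["tool_rot"]).round(3))
w=V("wrist","w5");o=w.o;print(o["tcp_pos"],o["qd"].round(3))
cv2.imwrite("pics/w5z.png",cv2.resize(w.im[60:260,120:400,::-1],None,fx=2.8,fy=2.8))
y=w.mask([22,120,90],[35,255,255]);print("disc",w.rect(y,55))
c=w.top(y);print(c.mean(0))
```

```text
[512.46622299 -30.29872834 162.03968788] [-0.088 -0.006 -0.082 -0.017  0.071 -0.092]
[[-0.007  0.203 -0.979]
 [ 0.002 -0.979 -0.203]
 [-1.    -0.003  0.006]]
[513.54026004 -32.50978239 163.86332787] [-0.063 -0.015 -0.067 -0.008  0.029 -0.036]
disc [516.  -37.2  45.3  44.  -78.2]
[267.16233766 189.92207792]
```

View pics/w5.png

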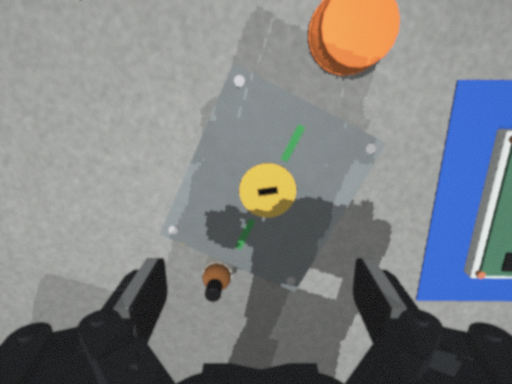

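View pics/w5z.png

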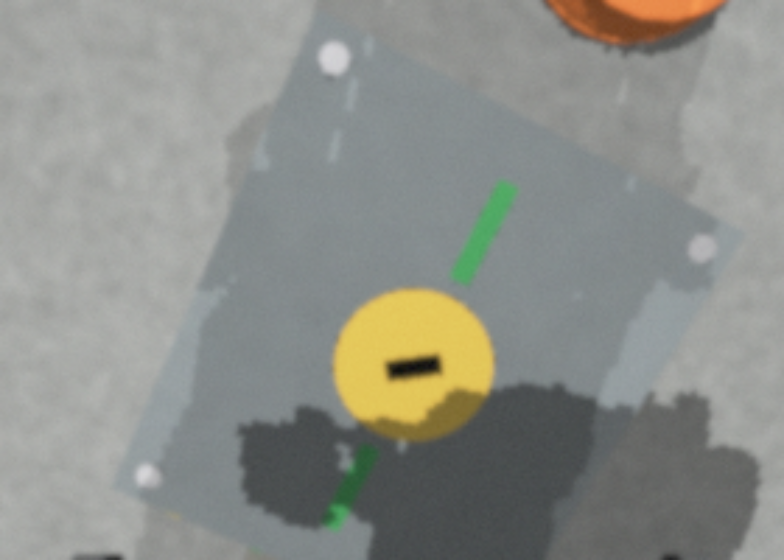

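```bash
cat > meas.py <<'E'
from h import *
def disc(w,z=55):
    y=w.mask([20,100,70],[35,255,255])
    c=w.top(y); 
    hull=cv2.convexHull(c); wc=w.cast(hull[:,0,:],z).astype(np.float32)
    e=cv2.fitEllipse(wc)
    m=np.zeros(y.shape,np.uint8);cv2.fillConvexPoly(m,hull,255);m=cv2.erode(m,np.ones((9,9)))
    b=((w.hsv[:,:,2]<60)&(m>0)).astype(np.uint8)*255
    vs,us=np.nonzero(b); P=w.cast(np.c_[us,vs],z); c0=P.mean(0); ev,E=np.linalg.eigh(np.cov((P-c0).T)); d=E[:,1]
    g=w.mask([45,90,40],[80,255,255]); 
    ccs=sorted(cv2.findContours(g,cv2.RETR_EXTERNAL,cv2.CHAIN_APPROX_NONE)[0],key=cv2.contourArea)
    gs=[w.cast(k[:,0,:],z).mean(0) for k in ccs if cv2.contourArea(k)>25]
    gs=[q for q in gs if 20<np.hypot(*(q-c0))<70]
    return dict(disc=np.round(e[0],1).tolist(),dia=np.round(e[1],1).tolist(),slot=c0.round(1).tolist(),ang=round(np.degrees(np.arctan2(d[1],d[0])),1),L=np.sqrt(12*ev).round(1).tolist(),green=[g.round(1).tolist() for g in gs])
E
python3 - <<'E'
from meas import *
for i in range(2):
    w=V("wrist");print(w.o["tcp_pos"],disc(w))
v=V("side");print(disc(v)); v=V("scene");print(disc(v))
for c in [(333,58),(702,248),(147,476)]:
  print(w.cast([120+c[0]/2.8,60+c[1]/2.8],57))
E
```

```text
[514.46042107 -34.09130237 165.22206054] {'disc': [516.1, -37.4], 'dia': [45.7, 45.8], 'slot': [515.9, -37.4], 'ang': np.float64(109.5), 'L': [3.3, 13.2], 'green': [[474.8, -26.7], [557.9, -48.1]]}
[515.03238415 -35.05131549 166.05424703] {'disc': [516.2, -37.3], 'dia': [45.6, 45.9], 'slot': [516.0, -37.4], 'ang': np.float64(111.4), 'L': [3.2, 13.4], 'green': [[475.4, -26.7], [557.9, -48.0]]}
{'disc': [817.0, 369.7], 'dia': [111.7, 186.3], 'slot': [835.9, 342.0], 'ang': np.float64(165.7), 'L': [28.1, 30.7], 'green': []}
{'disc': [845.3, 484.5], 'dia': [132.0, 410.4], 'slot': [850.0, 344.8], 'ang': np.float64(73.0), 'L': [27.3, 28.1], 'green': []}
[[595.70107419  -2.49279471]]
[[ 567.40586135 -111.28624264]]
[[467.9842205   30.83870859]]
```

Emit:
play_rows([
  [[0,-4,-1.1],[0,0,0],0],
  [[0,-8,-2.2],[0,0,0],0],
  [[0,-12,-3.3],[0,0,0],0],
  [[0,-16,-4.4],[0,0,0],0],
  [[0,-20,-5.5],[0,0,0],0],
  [[0,-24,-6.6],[0,0,0],0],
  [[0,-28,-7.7],[0,0,0],0],
  [[0,-31,-8.6],[0,0,0],0],
])

```text
t: 8.53
tcp_pos: [537.8, 288.3, 166.7]
tool_rot: [0.071, 0.704, 0.071, -0.703]
contact_force: [0.0, -0.6, 0.2]
gripper_width: 0.996
```

Emit:
play_rows([
  [[-1,-1.6,-0.4],[0,0,0],0],
  [[-2,-1.6,-0.4],[0,0,0],0],
  [[-2,-1.6,-0.4],[0,0,0],0],
])

```text
t: 8.78
tcp_pos: [539.2, 302.5, 188.4]
tool_rot: [0.071, 0.705, 0.071, -0.703]
contact_force: [0.7, -0.1, 0.3]
gripper_width: 1.001
```

Run:
```python
from h import *
camera("wrist")
w=V("wrist","w6");o=w.o;print(o["tcp_pos"],o["q"].round(3));print(rot(o["tool_rot"]).round(3))
cv2.imwrite("pics/w6z.png",cv2.resize(w.im[:,:,::-1],None,fx=1.5,fy=1.5))
```

```text
[539.0866639  301.5930515  187.39365851] [ 0.451  0.485  1.369 -0.     1.286  1.822]
[[ 0.002  0.199 -0.98 ]
 [ 0.001 -0.98  -0.199]
 [-1.    -0.    -0.002]]
```

View pics/w6z.png

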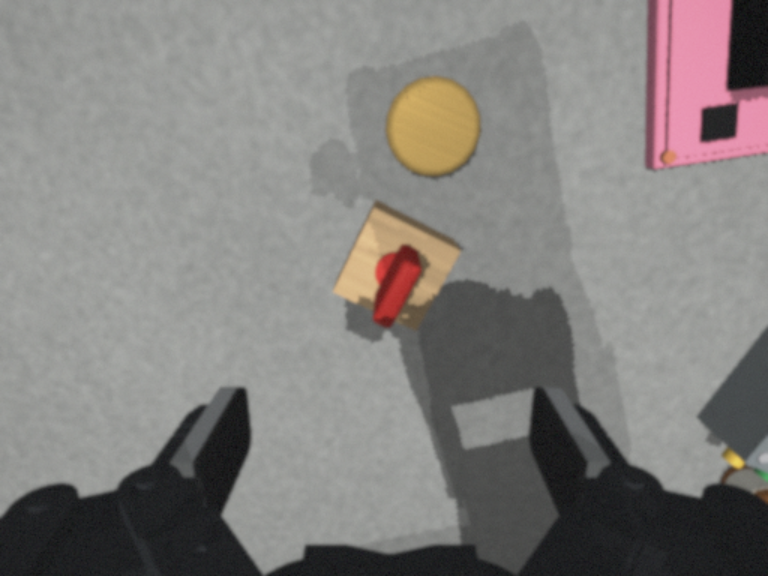

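Run:
```python
from h import *
w=V("wrist")
cv2.imwrite("pics/w6k.png",cv2.resize(w.im[125:235,205:325,::-1],None,fx=5.5,fy=5.5,interpolation=cv2.INTER_CUBIC))
s=w.im[140:225,215:320]
```

```text
(no output)
```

View pics/w6k.png

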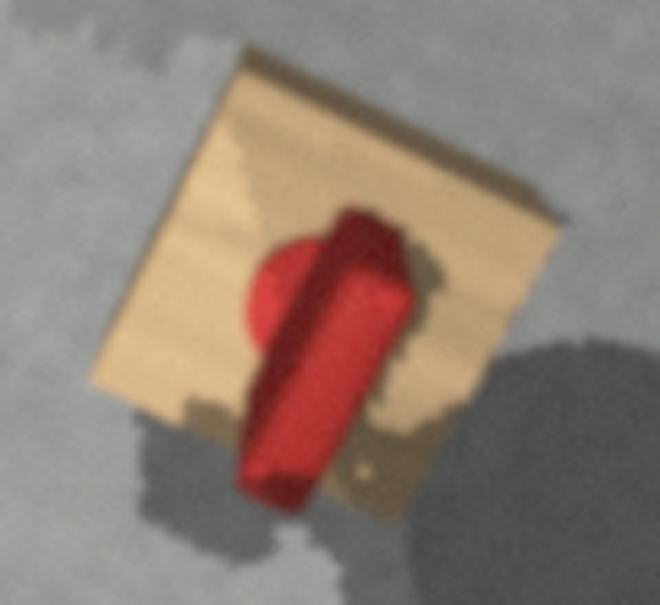

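Run:
```python
from h import *
w=V("wrist");print(w.o["tcp_pos"])
f=lambda a:np.array(a)/5.5+[205,125]
c=w.cast(f([[348,262],[415,292],[308,512],[238,480]]),83);print(c.round(1),c.mean(0))
def A(a,b):
    d=b-a;return np.hypot(*d).round(1),np.degrees(np.arctan2(d[1],d[0])).round(1)
print(A(c[3],c[0]),A(c[2],c[1]),A(c[0],c[1]))
c=w.cast(f([[245,65],[560,230],[400,520],[92,382]]),35);print(c.round(1),c.mean(0));print(A(c[0],c[1]),A(c[3],c[0]),A(c[2],c[1]),A(c[3],c[2]))
c=w.cast(f([[[285,250]],[[265,270]]][0]),35)
print(w.rect(w.mask([18,80,60],[30,255,255],(240,40,340,125)),24))
```

```text
[538.63268608 300.96638167 186.19893332]
[[557.9 298.7]
 [555.5 288.5]
 [519.6 296.7]
 [522.5 307.7]] [538.84732336 297.929987  ]
(np.float64(36.5), np.float64(-14.3)) (np.float64(36.8), np.float64(-12.8)) (np.float64(10.5), np.float64(-103.3))
[[574.9 318.2]
 [558.4 261.4]
 [501.9 276.4]
 [516.4 333.8]] [537.9043339  297.47040013]
(np.float64(59.2), np.float64(-106.2)) (np.float64(60.5), np.float64(-14.9)) (np.float64(58.5), np.float64(-14.8)) (np.float64(59.3), np.float64(-104.2))
[625.4 294.1  55.   54.1  11.4]
```

Emit:
play_rows([
  [[0,0.2,0],[-1.0,0,0],0],
  [[0,0.2,0],[-1.0,0,0],0],
  [[0,0.2,0],[-1.0,0,0],0],
  [[0,0.2,0],[-1.0,0,0],0],
  [[0,0.2,0],[-1.0,0,0],0],
  [[0,0.2,0],[-1.0,0,0],0],
  [[0,0.2,0],[-1.0,0,0],0],
  [[0,0.2,0],[-1.0,0,0],0],
])

```text
t: 9.65
tcp_pos: [538.8, 299.4, 185.9]
tool_rot: [-0.401, -0.582, -0.401, 0.583]
contact_force: [0.6, -0.1, 0.2]
gripper_width: 0.998
```

Emit:
play_rows([
  [[0,0,0],[-1.0,0,0],0],
  [[0,0,0],[-1.0,0,0],0],
  [[0,0,0],[-1.0,0,0],0],
  [[0,0,0],[-1.0,0,0],0],
  [[0,0,0],[-1.0,0,0],0],
  [[0,0,0],[-1.0,0,0],0],
  [[0,0,0],[-1.0,0,0],0],
  [[0,0,0],[-1.0,0,0],0],
])

```text
t: 10.32
tcp_pos: [538.8, 299.4, 185.9]
tool_rot: [0.631, 0.319, 0.631, -0.319]
contact_force: [-0.2, 0.0, 0.6]
gripper_width: 0.999
```

Emit:
play_rows([
  [[1,0,0],[-0.69,0,0],0],
  [[2,0,0],[-0.69,0,0],0],
  [[3,0,0],[-0.69,0,0],0],
  [[3,0,0],[-0.69,0,0],0],
  [[3,0,0],[-0.69,0,0],0],
  [[3,0,0],[-0.69,0,0],0],
  [[3,0,0],[-0.69,0,0],0],
  [[3,0,0],[-0.69,0,0],0],
])

```text
t: 10.98
tcp_pos: [538.8, 299.8, 156.1]
tool_rot: [0.701, 0.09, 0.702, -0.09]
contact_force: [0.1, -0.6, 0.5]
gripper_width: 0.999
```

Run:
```python
from h import *
w=V("wrist");w=V("wrist","w7");o=w.o;print(o["tcp_pos"],o["q"].round(3));print(rot(o["tool_rot"]).round(3))
cv2.imwrite("pics/w7k.png",cv2.resize(w.im[120:320,150:370,::-1],None,fx=2.9,fy=2.9,interpolation=cv2.INTER_CUBIC))
```

```text
[538.74913858 299.91158549 156.14290346] [ 0.449  0.513  1.403 -0.     1.226 -0.868]
[[-0.     0.252  0.968]
 [-0.     0.968 -0.252]
 [-1.    -0.    -0.   ]]
```

View pics/w7k.png

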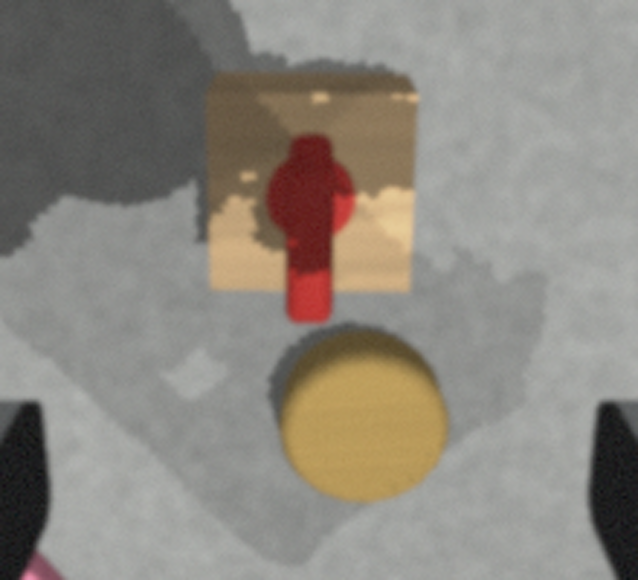

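Run:
```python
from h import *
w=V("wrist");print(w.o["tcp_pos"]);R=rot(w.o["tool_rot"])
f=lambda a:np.array(a)/2.9+[150,120]
c=w.cast(f([[287,320],[331,320],[333,165],[291,165]]),83);print(c.round(1),c.mean(0))
for p in c: print(((np.r_[p,83]-w.o["tcp_pos"])@R).round(1))
c=w.cast(f([[209,92],[416,92],[411,290],[210,290]]),35);print(c.mean(0))
```

```text
[538.73401206 300.03900241 156.16741698]
[[553.5 289. ]
 [556.2 299.6]
 [517.7 309.9]
 [515.2 300.3]] [535.63452807 299.70682492]
[73.2 -7.  17. ]
[73.2  4.  17. ]
[ 73.2   4.3 -22.8]
[ 73.2  -5.6 -22.8]
[537.6022586  299.17728283]
```

Emit:
play_rows([
  [[4,-0.12,-0.05],[0,0,0],0],
  [[7,-0.12,-0.05],[0,0,0],50],
  [[9.5,-0.12,-0.05],[0,0,0],100],
  [[10.8,-0.12,-0.05],[0,0,0],130],
  [[11.2,-0.12,-0.05],[0,0,0],150],
  [[11.2,-0.12,-0.05],[0,0,0],160],
  [[11.2,-0.12,-0.05],[0,0,0],160],
  [[11.2,-0.12,-0.05],[0,0,0],170],
], grip_force=30)

```text
t: 11.8
tcp_pos: [538.7, 299.9, 46.1]
tool_rot: [0.702, 0.089, 0.701, -0.088]
contact_force: [0.0, 0.2, 0.7]
gripper_width: 0.331
```

Run:
```python
from h import *
w=V("wrist","w8");o=w.o;print(o["tcp_pos"],o["contact_force"],o["gripper_width"])
```

```text
[538.70100774 299.89968246  46.09623406] [0.0292056  0.22271779 0.69418444] 0.3310215811677855
```

View pics/w8.png

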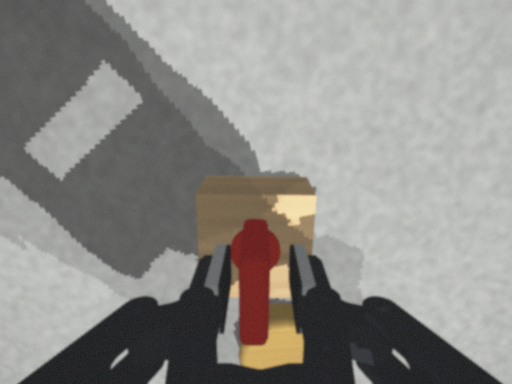

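Emit:
play_rows([
  [[0.1,-0.13,0],[0,0,0],170],
  [[0.2,-0.13,0],[0,0,0],170],
  [[0.2,-0.13,0],[0,0,0],180],
  [[0.2,-0.13,0],[0,0,0],190],
])

```text
t: 12.18
tcp_pos: [537.6, 298.2, 42.4]
tool_rot: [0.702, 0.088, 0.702, -0.088]
contact_force: [-0.6, -0.4, -0.0]
gripper_width: 0.254
```

Run:
```python
from h import *
w=V("wrist","w9");o=w.o;print(o["tcp_pos"],o["contact_force"],o["gripper_width"])
cv2.imwrite("pics/w9k.png",cv2.resize(w.im[200:384,150:370,::-1],None,fx=3,fy=3,interpolation=cv2.INTER_CUBIC))
```

```text
[537.5523586  298.23032382  42.39134049] [-0.57010249 -0.41948332 -0.03190518] 0.2541415888405483
```

View pics/w9k.png

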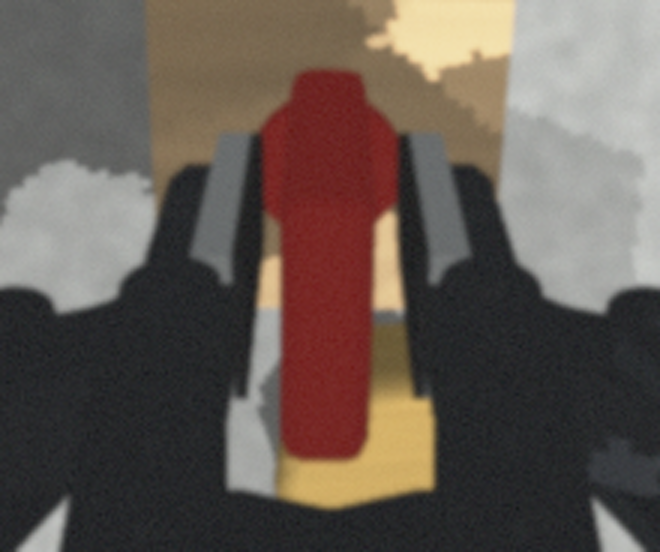

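Emit:
play_rows([
  [[-0.12,-0.03,0],[0,0,0],200],
  [[-0.12,-0.03,0],[0,0,0],210],
  [[-0.12,-0.03,0],[0,0,0],255],
  [[-0.12,-0.03,0],[0,0,0],255],
  [[-0.12,-0.03,0],[0,0,0],255],
  [[-0.12,-0.03,0],[0,0,0],255],
], grip_force=60)

```text
t: 12.73
tcp_pos: [537.7, 298.0, 43.8]
tool_rot: [0.702, 0.089, 0.701, -0.088]
contact_force: [-0.1, -0.0, 4.6]
gripper_width: 0.139
```

Run:
```python
from h import *
o=get_obs();print(o["tcp_pos"],o["contact_force"],o["wrist_torque"],o["gripper_width"]);print(rot(o["tool_rot"]).round(4))
```

```text
[537.65940829 298.00212044  43.78122636] [-0.11099467 -0.01454947  4.60624509] [-0.03826736  0.06107753  0.05168742] 0.13899685354981559
[[ 5.000e-04  2.482e-01  9.687e-01]
 [ 2.000e-04  9.687e-01 -2.482e-01]
 [-1.000e+00  3.000e-04  5.000e-04]]
```

Emit:
play_rows([
  [[-0.5,0,0],[0,0,0],255],
  [[-1.5,0,0],[0,0,0],255],
  [[-3,0,0],[0,0,0],255],
  [[-5,0,0],[0,0,0],255],
  [[-8,0,0],[0,0,0],255],
  [[-11,0,0],[0,0,0],255],
  [[-12,0,0],[0,0,0],255],
  [[-12,0,0],[0,0,0],255],
])

```text
t: 13.4
tcp_pos: [538.4, 298.4, 167.1]
tool_rot: [0.703, 0.089, 0.7, -0.087]
contact_force: [-0.0, 0.3, -0.1]
gripper_width: 0.137
```

Run:
```python
from h import *
w=V("wrist","w10");o=w.o;print(o["tcp_pos"],o["contact_force"],o["wrist_torque"],o["gripper_width"]);print(rot(o["tool_rot"]).round(4))
cv2.imwrite("pics/w10k.png",cv2.resize(w.im[180:384,150:370,::-1],None,fx=3,fy=2.9,interpolation=cv2.INTER_CUBIC))
v=V("side"); cv2.imwrite("pics/s10k.png",cv2.resize(v.im[150:384,100:360,::-1],None,fx=2.5,fy=2.5,interpolation=cv2.INTER_CUBIC))
```

```text
[538.39946638 298.41475812 167.08578059] [-0.02811157  0.27014153 -0.08461585] [-0.05001492 -0.03203274  0.00638207] 0.13722721948253513
[[ 0.0048  0.2481  0.9687]
 [ 0.0023  0.9687 -0.2481]
 [-1.      0.0034  0.0041]]
```

View pics/w10k.png

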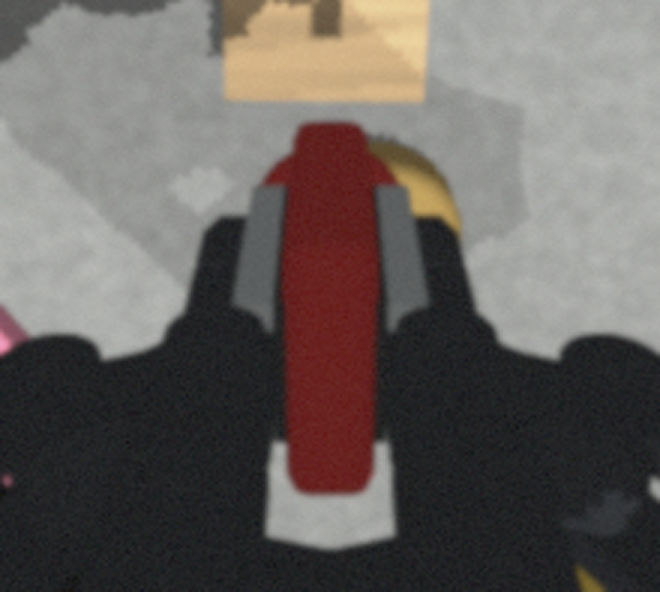

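View pics/s10k.png

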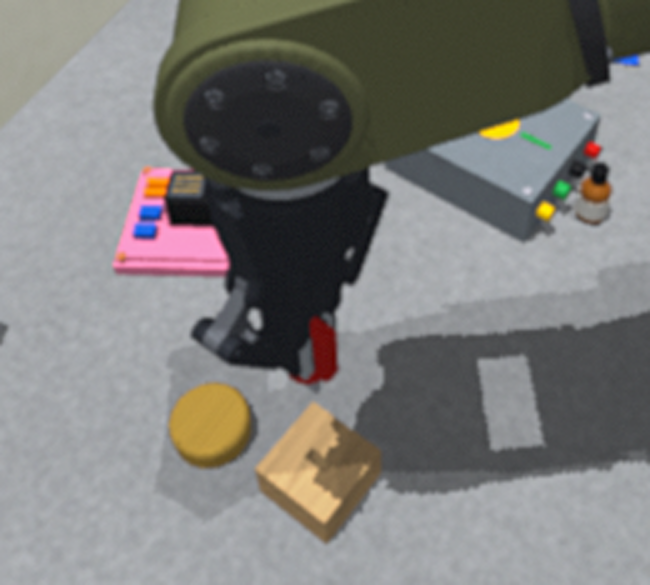

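Run:
```python
from h import *
w=V("wrist");w=V("wrist")
c=camera("wrist");T=np.array(c["T_tool_cam"]);Ki=np.linalg.inv(w.K)
def tc(u,v,x):
    d=T[:3,:3]@(Ki@[u,v,1]);p=T[:3,3];return (p+d*(x-p[0])/d[0]).round(2)
print(w.o["tcp_pos"],rot(w.o["tool_rot"]).round(4))
red=w.mask([0,150,40],[6,255,255],(200,200,320,384))|w.mask([174,150,40],[180,255,255],(200,200,320,384))
ys,xs=np.nonzero(red);print(xs.min(),xs.max(),ys.min(),ys.max())
for r in range(ys.min(),ys.max()+1,6): 
    k=xs[ys==r]; print(r,k.min(),k.max(),w.im[r,259])
for dx in [-39.2]:
  print(tc(259.7,349.5,dx),tc(259.7,265,dx))
print("bottom of -z end face",tc(259.7,222,4.8),"shoulder")
```

```text
[536.88936506 297.66590324 162.03617696] [[-2.000e-03  2.482e-01  9.687e-01]
 [-9.000e-04  9.687e-01 -2.482e-01]
 [-1.000e+00 -1.400e-03 -1.700e-03]]
240 281 223 348
223 255 262 [98 39 36]
229 249 270 [97 30 28]
235 246 276 [98 33 33]
241 240 280 [97 31 32]
247 246 273 [97 30 28]
253 246 274 [95 27 28]
259 245 274 [99 35 31]
265 245 275 [103  33  31]
271 244 275 [104  30  26]
277 244 275 [107  38  34]
283 245 275 [105  31  31]
289 245 274 [108  40  35]
295 245 274 [108  36  36]
301 245 274 [104  30  29]
307 245 274 [106  32  31]
313 246 273 [105  33  30]
319 246 274 [106  34  28]
325 246 274 [106  38  34]
331 246 273 [105  35  33]
337 247 272 [103  32  27]
343 248 272 [105  33  34]
[-39.2    0.62  16.83] [-39.2    0.61 -21.  ]
bottom of -z end face [  4.8    0.67 -18.79] shoulder
```

Run:
```python
from h import *
w=V("wrist","w11")
c=camera("wrist");T=np.array(c["T_tool_cam"]);Ki=np.linalg.inv(w.K)
def tc(u,v,x):
    d=T[:3,:3]@(Ki@[u,v,1]);p=T[:3,3];return (p+d*(x-p[0])/d[0]).round(2)
red=w.mask([0,150,40],[6,255,255],(200,200,320,384))|w.mask([174,150,40],[180,255,255],(200,200,320,384))
ys,xs=np.nonzero(red)
for r in range(222,248):
    k=xs[ys==r]
    if len(k): a=tc(k.min()-.5,r,4.8);b=tc(k.max()+.5,r,4.8);h=(b[1]-a[1])/2;print(r,k.min(),k.max(),a[1:],b[1:],"d=",a[2]+np.sqrt(max(0,169-h*h)))
cv2.imwrite("pics/w11k.png",cv2.resize(w.im[210:270,220:300,::-1],None,fx=9,fy=9,interpolation=cv2.INTER_CUBIC))
```

```text
223 256 264 [ -1.38 -18.26] [  3.01 -18.26] d= -5.446648564875778
224 252 267 [ -3.34 -17.73] [  4.48 -17.73] d= -5.331939667835135
225 251 269 [ -3.83 -17.2 ] [  5.46 -17.2 ] d= -5.058172501637159
226 250 269 [ -4.32 -16.67] [  5.47 -16.67] d= -4.6267871811546915
227 250 270 [ -4.33 -16.14] [  5.96 -16.13] d= -4.2014500461739495
228 250 270 [ -4.33 -15.6 ] [  5.97 -15.6 ] d= -3.6636060721841126
229 250 270 [ -4.34 -15.07] [  5.97 -15.06] d= -3.1357645825130476
230 249 270 [ -4.83 -14.53] [  5.98 -14.53] d= -2.706888099996684
231 249 271 [ -4.84 -13.99] [  6.48 -13.99] d= -2.2868209447176273
232 249 271 [ -4.85 -13.45] [  6.48 -13.45] d= -1.7492404092725664
233 248 272 [ -5.34 -12.91] [  6.98 -12.91] d= -1.46210062937309
234 247 274 [ -5.84 -12.37] [  7.98 -12.37] d= -1.3585559530096134
235 246 275 [ -6.34 -11.83] [  8.48 -11.82] d= -1.1486190031438355
236 244 277 [ -7.34 -11.29] [  9.48 -11.28] d= -1.3767815518873991
237 243 278 [ -7.84 -10.74] [  9.98 -10.74] d= -1.2736437844332098
238 242 279 [ -8.35 -10.2 ] [ 10.49 -10.19] d= -1.2410045205949558
239 241 279 [-8.86 -9.65] [10.5  -9.64] d= -0.9725810289003558
240 241 280 [-8.87 -9.1 ] [11.01 -9.09] d= -0.7216708109552048
241 240 280 [-9.37 -8.55] [11.02 -8.54] d= -0.483899641090499
242 240 280 [-9.38 -8.  ] [11.03 -7.99] d= 0.053444915065849585
243 246 274 [-6.4  -7.45] [ 8.05 -7.44] d= 3.3573759534865806
244 246 273 [-6.41 -6.89] [ 7.56 -6.89] d= 4.07402184419568
245 246 273 [-6.42 -6.34] [ 7.57 -6.33] d= 4.617644591790702
246 246 273 [-6.43 -5.78] [ 7.57 -5.78] d= 5.174451150103322
247 246 273 [-6.43 -5.23] [ 7.58 -5.22] d= 5.721254494349038
```

View pics/w11k.png

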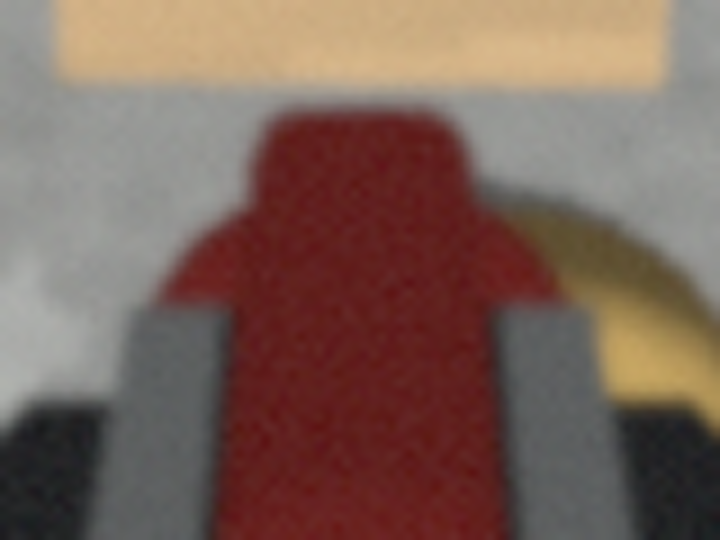

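Emit:
play_rows([
  [[0,-2,0.4],[0,0,0],255],
  [[0,-6,1.1],[0.1,0,0],255],
  [[0,-10,1.9],[0.2,0,0],255],
  [[0,-14,2.7],[0.3,0,0],255],
  [[0,-18,3.4],[0.4,0,0],255],
  [[0,-22,4.2],[0.5,0,0],255],
  [[0,-26,5],[0.6,0,0],255],
  [[0,-30,5.7],[0.7,0,0],255],
])

```text
t: 14.42
tcp_pos: [517.6, -8.7, 163.1]
tool_rot: [0.628, 0.325, 0.628, -0.325]
contact_force: [0.5, 0.5, -0.4]
gripper_width: 0.133
```

Run:
```python
from h import *
camera("wrist");camera("wrist")
o=get_obs();R=rot(o["tool_rot"]);print(o["tcp_pos"],R.round(3), (np.array([516,-37,150])-o["tcp_pos"])@R, np.degrees(np.arctan2(R[1,1],R[0,1])))
```

```text
[517.65781617 -11.42812847 163.0479844 ] [[-0.001  0.819  0.573]
 [-0.001  0.573 -0.819]
 [-1.    -0.001  0.   ]] [ 13.066079   -16.00967269  19.99717043] 34.994414823366014
```

Gap left: rotate another 14° (0.24 rad), shift (1.3, -1.6, 2.0) cm.

Emit:
play_rows([
  [[0.6,-0.8,1],[0.12,0,0],255],
  [[1.3,-1.5,1.9],[0.24,0,0],255],
  [[1.3,-1.5,1.9],[0.24,0,0],255],
  [[1.3,-1.5,1.9],[0.24,0,0],255],
  [[1.3,-1.5,1.9],[0.24,0,0],255],
  [[1.3,-1.5,1.9],[0.24,0,0],255],
])

```text
t: 15.02
tcp_pos: [517.2, -30.3, 150.7]
tool_rot: [0.586, 0.396, 0.586, -0.395]
contact_force: [0.6, 0.1, -1.5]
gripper_width: 0.129
```

```bash
cat > rel.py <<'E'
from meas import *
def rel(save):
    w=V("wrist",save); R=rot(w.o["tool_rot"]); r=disc(w); s=np.r_[r["slot"],55.]; dd=np.r_[r["disc"],55.]
    print(w.o["t"],w.o["tcp_pos"].round(2),w.o["contact_force"].round(1),"psi",np.degrees(np.arctan2(R[1,1],R[0,1])).round(2)); print(r)
    print("slot in tool",((s-w.o["tcp_pos"])@R).round(2),"disc in tool",((dd-w.o["tcp_pos"])@R).round(2))
    cv2.imwrite(f"pics/{save}k.png",cv2.resize(w.im[130:320,160:360,::-1],None,fx=3,fy=3,interpolation=cv2.INTER_CUBIC))
E
python3 -c "
from rel import *
camera('wrist');camera('wrist');rel('w12')"
```

```text
15.1167 [517.22 -30.4  150.73] [ 0.8  0.2 -0.9] psi 21.91
{'disc': [516.0, -37.2], 'dia': [45.5, 45.8], 'slot': [516.2, -37.8], 'ang': np.float64(110.2), 'L': [3.8, 13.5], 'green': [[557.5, -47.9], [474.2, -26.4]]}
slot in tool [95.73 -3.74  6.47] disc in tool [95.73 -3.7   5.84]
```

View pics/w12k.png

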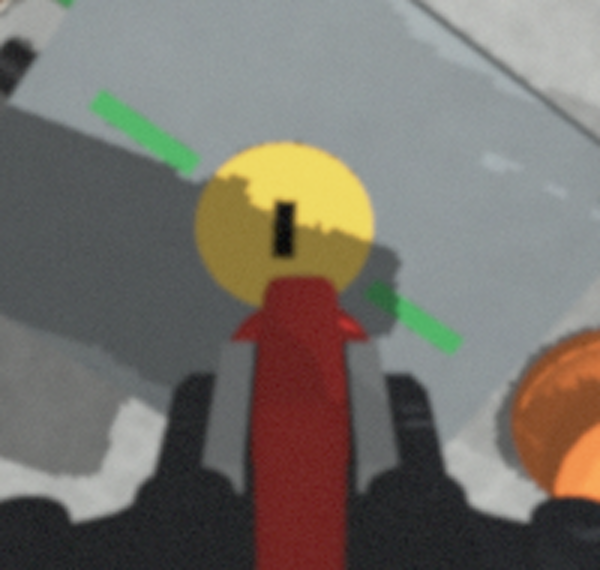

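Run:
```python
from rel import *
np.set_printoptions(suppress=True,precision=5)
c=camera("wrist");print(np.array(c["T_tool_cam"]))
w=V("wrist");R=rot(w.o["tool_rot"]);print(w.o["tcp_pos"],R.round(4))
r=disc(w);print(w.proj(np.r_[r["slot"],55.]),w.proj(np.r_[r["disc"],55.]))
red=w.mask([0,150,30],[6,255,255],(200,200,320,384))|w.mask([174,150,30],[180,255,255],(200,200,320,384))
ys,xs=np.nonzero(red)
for q in range(226,350,8):
    k=xs[ys==q]
    if len(k): print(q,k.min(),k.max(),(k.min()+k.max())/2,end="; ")
print()
for x in [-39,4.8,95]:
    P=w.o["tcp_pos"]+R@[x,0,0]; print(x,w.proj(P))
```

```text
[[  -0.00106   -0.3164     0.94862 -141.82726]
 [   1.        -0.00006    0.0011     0.20504]
 [  -0.00029    0.94863    0.3164   -81.98715]
 [   0.         0.         0.         1.     ]]
[517.15807 -30.61807 150.66005] [[ 0.0003  0.9281  0.3723]
 [-0.      0.3723 -0.9281]
 [-1.      0.0002  0.0001]]
[[254.41668 206.69873]] [[254.36387 205.50888]]
226 250 270 260.0; 234 246 273 259.5; 242 240 279 259.5; 250 246 274 260.0; 258 246 274 260.0; 266 245 275 260.0; 274 244 275 259.5; 282 244 275 259.5; 290 245 274 259.5; 298 245 274 259.5; 306 246 274 260.0; 314 246 273 259.5; 322 246 274 260.0; 330 246 274 260.0; 338 247 272 259.5; 346 249 270 259.5; 
-39 [[258.78945 314.76076]]
4.8 [[258.92236 257.26855]]
95 [[259.05723 198.92759]]
```

Emit:
play_rows([
  [[0,-0.2,0.3],[0.02,0,0],255],
  [[1,-0.4,0.6],[0.02,0,0],255],
  [[2.5,-0.4,0.6],[0.02,0,0],255],
  [[4,-0.4,0.6],[0.02,0,0],255],
  [[4.5,-0.4,0.6],[0.02,0,0],255],
  [[4.5,-0.4,0.6],[0.02,0,0],255],
  [[4.5,-0.4,0.6],[0.02,0,0],255],
])

```text
t: 15.85
tcp_pos: [515.6, -38.2, 105.5]
tool_rot: [0.581, 0.402, 0.581, -0.402]
contact_force: [-0.7, 0.6, -1.0]
gripper_width: 0.137
```

Run:
```python
from rel import *
camera("wrist");camera("wrist")
w=V("wrist","w13");o=w.o;R=rot(o["tool_rot"])
print(o["tcp_pos"],o["contact_force"],np.degrees(np.arctan2(R[1,1],R[0,1])),R[:,0],"err tool",(np.array([515.76,-37.75,105])-o["tcp_pos"])@R)
cv2.imwrite("pics/w13k.png",cv2.resize(w.im[130:320,160:360,::-1],None,fx=3,fy=3,interpolation=cv2.INTER_CUBIC))
for P in ([516,-37.3,55],):print(w.proj(P))
```

```text
[515.9577432  -38.16373767 106.18881532] [-0.57645621 -0.00540316  0.16414992] 20.625043813164485 [ 1.09572647e-03 -1.58075450e-04 -9.99999387e-01] err tool [ 1.18853252 -0.04048248 -0.45750926]
[[259.48504427 220.12901614]]
```

View pics/w13k.png

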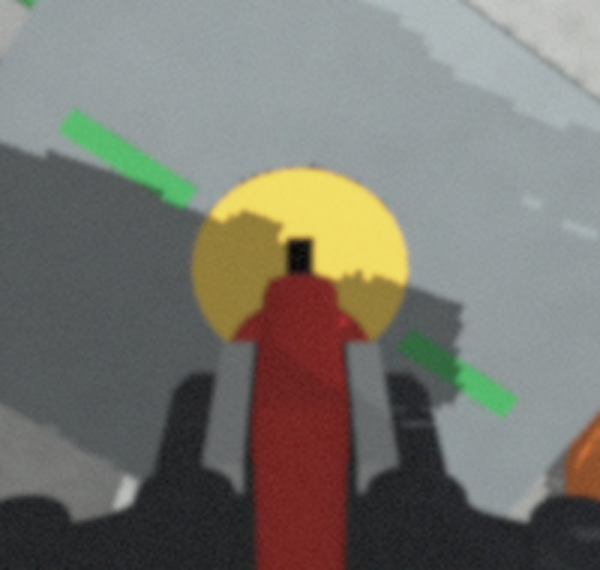

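Run:
```python
from rel import *
w=V("wrist");o=w.o;R=rot(o["tool_rot"]);print(o["tcp_pos"])
for v,off in ((209.3,8),(185.8,23)):
    p=(np.r_[w.cast([259.9,v],55)[0],55]-o["tcp_pos"])@R; print(p, p[2]+off)
y=w.mask([20,100,60],[35,255,255]);c=w.top(y).astype(float);P=w.cast(c,55)
T=(np.c_[P,np.full(len(P),55.)]-o["tcp_pos"])@R; T=T[T[:,2]<0][:,1:]
from scipy.optimize import least_squares
s=least_squares(lambda q:np.hypot(T[:,0]-q[0],T[:,1]-q[1])-q[2],[0,0,23],loss="soft_l1");print(s.x)
```

```text
[515.95887289 -38.12462322 106.23830102]
[51.23410124  0.5559819  -8.21483111] -0.2148311116828978
[ 51.22487166   0.54817979 -23.74564243] -0.7456424259265795
[ 0.28792569 -2.4091986  21.27637295]
```

Emit:
play_rows([
  [[0.5,0,-0.04],[0,0,0],255],
  [[1,0,-0.04],[0,0,0],255],
  [[1.3,0,-0.04],[0,0,0],255],
  [[1.5,0,-0.04],[0,0,0],255],
  [[1.6,0,-0.04],[0,0,0],255],
  [[1.7,0,-0.04],[0,0,0],255],
  [[1.8,0,-0.04],[0,0,0],255],
])

```text
t: 16.63
tcp_pos: [515.5, -37.7, 87.5]
tool_rot: [0.581, 0.402, 0.581, -0.402]
contact_force: [-0.9, 0.9, -0.3]
gripper_width: 0.132
```

Emit:
play_rows([
  [[0.1,0,0],[0,0,0],255],
  [[0.2,0,0],[0,0,0],255],
  [[0.3,0,0],[0,0,0],255],
])

```text
t: 16.88
tcp_pos: [515.5, -37.7, 84.4]
tool_rot: [0.581, 0.402, 0.581, -0.402]
contact_force: [-0.3, 0.6, -0.7]
gripper_width: 0.132
```

Emit:
play_rows([
  [[0.2,0,0],[0,0,0],255],
  [[0.4,0,0],[0,0,0],255],
  [[0.6,0,0],[0,0,0],255],
  [[0.8,0,0],[0,0,0],255],
])

```text
t: 17.22
tcp_pos: [515.4, -37.7, 76.2]
tool_rot: [0.581, 0.402, 0.581, -0.402]
contact_force: [0.9, -0.8, -0.3]
gripper_width: 0.133
```

Emit:
play_rows([
  [[0.3,0,0],[0,0,0],255],
  [[0.6,0,0],[0,0,0],255],
  [[0.9,0,0],[0,0,0],255],
  [[1.0,0,0],[0,0,0],255],
  [[1.1,0,0],[0,0,0],255],
])

```text
t: 17.63
tcp_pos: [515.4, -37.6, 65.3]
tool_rot: [0.581, 0.402, 0.582, -0.402]
contact_force: [0.4, 0.7, -0.6]
gripper_width: 0.131
```

Emit:
play_rows([
  [[0.1,0,0],[0,0,0],255],
  [[0.15,0,0],[0,0,0],255],
  [[0.2,0,0],[0,0,0],255],
])

```text
t: 17.88
tcp_pos: [515.5, -37.7, 63.7]
tool_rot: [0.581, 0.402, 0.581, -0.402]
contact_force: [-3.9, -0.1, 9.0]
gripper_width: 0.134
```

Emit:
play_rows([
  [[0,0,0],[0.05,0,0],255],
  [[0,0,0],[0.13,0,0],255],
  [[0,0,0],[0.22,0,0],255],
  [[0,0,0],[0.32,0,0],255],
  [[0,0,0],[0.42,0,0],255],
  [[0,0,0],[0.52,0,0],255],
  [[0,0,0],[0.62,0,0],255],
  [[0,0,0],[0.7,0,0],255],
], grip_force=90)

```text
t: 18.55
tcp_pos: [515.8, -37.7, 63.8]
tool_rot: [0.407, 0.579, 0.406, -0.578]
contact_force: [0.9, -0.2, 1.3]
gripper_width: 0.126
```

```bash
cat > st.py <<'E'
from rel import *
o=get_obs();R=rot(o["tool_rot"])
print(o["t"],o["tcp_pos"].round(2),"F",o["contact_force"].round(1),"M",o["wrist_torque"].round(3),"psi",np.degrees(np.arctan2(R[1,1],R[0,1])).round(2),o["gripper_width"].round(3),"tilt",R[:,0].round(4),o["q"].round(2))
E
python3 st.py
```

```text
Traceback (most recent call last):
  File "st.py", line 3, in <module>
    print(o["t"],o["tcp_pos"].round(2),"F",o["contact_force"].round(1),"M",o["wrist_torque"].round(3),"psi",np.degrees(np.arctan2(R[1,1],R[0,1])).round(2),o["gripper_width"].round(3),"tilt",R[:,0].round(4),o["q"].round(2))
                                                                                                                                                           ^^^^^^^^^^^^^^^^^^^^^^^^
AttributeError: 'float' object has no attribute 'round'
```

```bash
sed -i 's/o\["gripper_width"\].round(3)/round(o["gripper_width"],3)/' st.py; python3 st.py
```

```text
18.55 [515.8  -37.74  63.8 ] F [ 0.9 -0.2  1.3] M [-0.05  -0.214  0.12 ] psi -19.77 0.126 tilt [ 1.e-03 -2.e-04 -1.e+00] [-0.14  0.43  1.77 -0.    0.94  0.2 ]
```

Emit:
play_rows([
  [[0,0,0],[0.1,0,0],255],
  [[0,0,0],[0.2,0,0],255],
  [[0,0,0],[0.3,0,0],255],
  [[0,0,0],[0.4,0,0],255],
  [[0,0,0],[0.5,0,0],255],
  [[0,0,0],[0.6,0,0],255],
  [[0,0,0],[0.7,0,0],255],
  [[0,0,0],[0.8,0,0],255],
])

```text
t: 19.22
tcp_pos: [516.0, -37.8, 63.8]
tool_rot: [0.15, 0.692, 0.149, -0.691]
contact_force: [3.0, -1.9, -1.1]
gripper_width: 0.132
```

```bash
python3 st.py
```

```text
19.2167 [515.98 -37.84  63.82] F [ 3.  -1.9 -1.1] M [-0.233 -0.49   0.145] psi -65.59 0.132 tilt [ 1.6e-03 -4.0e-04 -1.0e+00] [-0.14  0.43  1.77 -0.    0.94  1.  ]
```

Emit:
play_rows([
  [[0,0,0],[0.1,0,0],255],
  [[0,0,0],[0.2,0,0],255],
  [[0,0,0],[0.3,0,0],255],
  [[0,0,0],[0.4,0,0],255],
  [[0,0,0],[0.48,0,0],255],
  [[0,0,0],[0.54,0,0],255],
  [[0,0,0],[0.58,0,0],255],
  [[0,0,0],[0.6,0,0],255],
])

```text
t: 19.88
tcp_pos: [516.0, -38.0, 63.8]
tool_rot: [-0.06, 0.705, -0.061, -0.704]
contact_force: [2.8, -2.8, -0.5]
gripper_width: 0.129
```

```bash
python3 st.py
```

```text
19.8833 [515.99 -37.96  63.83] F [ 2.8 -2.8 -0.5] M [-0.479 -0.583  0.104] psi -99.8 0.129 tilt [ 1.6e-03 -6.0e-04 -1.0e+00] [-0.14  0.43  1.77 -0.    0.94  1.6 ]
```

Emit:
play_rows([
  [[0,0,0],[0.02,0,0],255],
  [[0,0,0],[0.04,0,0],255],
  [[0,0,0],[0.06,0,0],255],
])

```text
t: 20.13
tcp_pos: [516.0, -38.0, 63.8]
tool_rot: [-0.081, 0.703, -0.081, -0.702]
contact_force: [4.6, -3.1, -0.6]
gripper_width: 0.132
```

```bash
python3 st.py
```

```text
20.1333 [515.98 -37.99  63.83] F [ 4.6 -3.1 -0.6] M [-0.7   -0.701  0.06 ] psi -103.18 0.132 tilt [ 1.5e-03 -6.0e-04 -1.0e+00] [-0.14  0.43  1.77 -0.    0.94  1.66]
```

Emit:
play_rows([
  [[0,0,0],[0.02,0,0],255],
  [[0,0,0],[0.04,0,0],255],
  [[0,0,0],[0.05,0,0],255],
])

```text
t: 20.38
tcp_pos: [516.0, -38.0, 63.8]
tool_rot: [-0.099, 0.701, -0.099, -0.7]
contact_force: [4.1, -4.5, -0.1]
gripper_width: 0.127
```

```bash
python3 st.py
```

```text
20.3833 [515.95 -37.98  63.83] F [ 4.1 -4.5 -0.1] M [-0.704 -0.763  0.124] psi -106.05 0.127 tilt [ 1.5e-03 -6.0e-04 -1.0e+00] [-0.14  0.43  1.77 -0.    0.94  1.71]
```

Emit:
play_rows([
  [[0,0,0],[0.02,0,0],255],
  [[0,0,0],[0.04,0,0],255],
  [[0,0,0],[0.05,0,0],255],
])

```text
t: 20.63
tcp_pos: [516.0, -38.0, 63.8]
tool_rot: [-0.116, 0.698, -0.116, -0.697]
contact_force: [3.1, -4.1, 1.0]
gripper_width: 0.132
```

```bash
python3 st.py; python3 -c "
from rel import *
w=V('wrist','w14')"
```

```text
20.6333 [515.96 -37.99  63.83] F [ 3.1 -4.1  1. ] M [-0.738 -0.688  0.13 ] psi -108.91 0.132 tilt [ 1.5e-03 -6.0e-04 -1.0e+00] [-0.14  0.43  1.77 -0.    0.94  1.76]
```

View pics/w14.png

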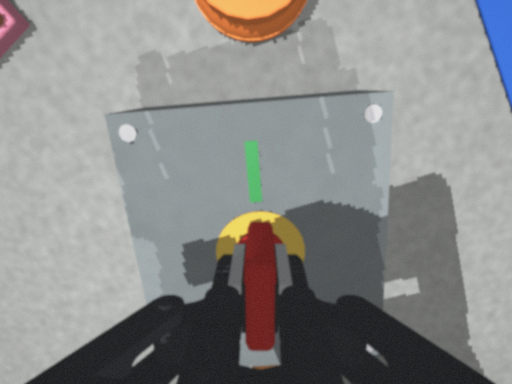

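Emit:
play_rows([
  [[0,0,0],[0.02,0,0],255],
  [[0,0,0],[0.04,0,0],255],
  [[0,0,0],[0.04,0,0],255],
])

```text
t: 20.93
tcp_pos: [516.0, -38.0, 63.8]
tool_rot: [-0.13, 0.696, -0.13, -0.694]
contact_force: [4.3, -3.9, 1.3]
gripper_width: 0.133
```

```bash
python3 st.py
```

```text
20.9333 [515.95 -37.97  63.82] F [ 4.3 -3.9  1.3] M [-0.746 -0.706  0.127] psi -111.21 0.133 tilt [ 1.4e-03 -6.0e-04 -1.0e+00] [-0.14  0.43  1.77 -0.    0.94  1.8 ]
```

Emit:
play_rows([
  [[0,0,0],[0.02,0,0],255],
  [[0,0,0],[0.04,0,0],255],
  [[0,0,0],[0.04,0,0],255],
])

```text
t: 21.18
tcp_pos: [516.0, -38.0, 63.8]
tool_rot: [-0.144, 0.693, -0.144, -0.692]
contact_force: [3.3, -3.9, 0.7]
gripper_width: 0.128
```

```bash
python3 st.py
```

```text
21.1833 [515.95 -38.    63.83] F [ 3.3 -3.9  0.7] M [-0.757 -0.765  0.11 ] psi -113.51 0.128 tilt [ 1.5e-03 -6.0e-04 -1.0e+00] [-0.14  0.43  1.77 -0.    0.94  1.84]
```

Emit:
play_rows([
  [[0,0,0],[0.02,0,0],255],
  [[0,0,0],[0.04,0,0],255],
  [[0,0,0],[0.04,0,0],255],
])

```text
t: 21.43
tcp_pos: [515.9, -38.0, 63.8]
tool_rot: [-0.158, 0.69, -0.158, -0.689]
contact_force: [3.9, -4.2, 0.4]
gripper_width: 0.132
```

```bash
python3 st.py;  python3 -c "
from rel import *
w=V('wrist','w15')
cv2.imwrite('pics/w15k.png',cv2.resize(w.im[120:384,130:390,::-1],None,fx=2.5,fy=2.2,interpolation=cv2.INTER_CUBIC))"
```

```text
21.4333 [515.94 -38.    63.82] F [ 3.9 -4.2  0.4] M [-0.752 -0.683  0.126] psi -115.79 0.132 tilt [ 1.4e-03 -6.0e-04 -1.0e+00] [-0.14  0.43  1.77 -0.    0.94  1.88]
```

View pics/w15k.png

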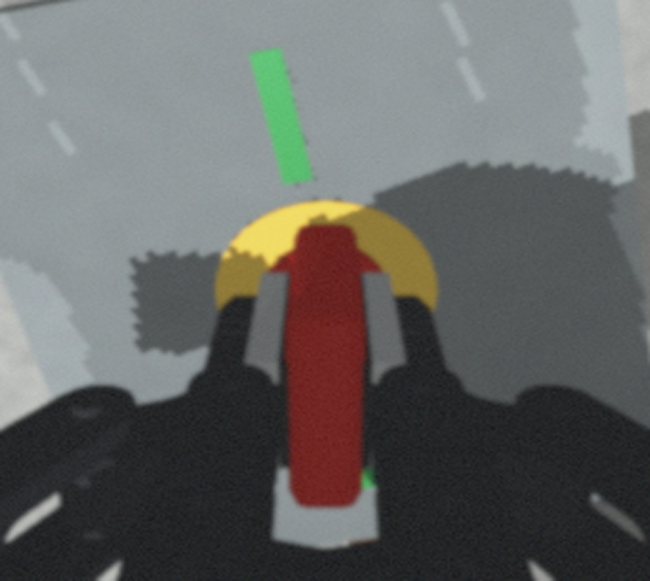

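Emit:
play_rows([
  [[0,0,0],[0.02,0,0],255],
  [[0,0,0],[0.03,0,0],255],
  [[0,0,0],[0.03,0,0],255],
])

```text
t: 21.73
tcp_pos: [515.9, -38.0, 63.8]
tool_rot: [-0.168, 0.687, -0.168, -0.686]
contact_force: [3.9, -3.6, -0.2]
gripper_width: 0.128
```

```bash
python3 st.py
```

```text
21.7333 [515.95 -38.01  63.81] F [ 3.9 -3.6 -0.2] M [-0.719 -0.735  0.277] psi -117.47 0.128 tilt [ 1.4e-03 -7.0e-04 -1.0e+00] [-0.14  0.43  1.77 -0.    0.94  1.91]
```

Emit:
play_rows([
  [[0,0,0],[0.02,0,0],255],
  [[0,0,0],[0.03,0,0],255],
  [[0,0,0],[0.03,0,0],255],
])

```text
t: 21.98
tcp_pos: [516.0, -38.0, 63.8]
tool_rot: [-0.178, 0.685, -0.178, -0.684]
contact_force: [4.2, -3.8, 1.0]
gripper_width: 0.126
```

```bash
python3 st.py
```

```text
21.9833 [515.97 -38.    63.82] F [ 4.2 -3.8  1. ] M [-0.774 -0.712  0.453] psi -119.17 0.126 tilt [ 1.4e-03 -8.0e-04 -1.0e+00] [-0.14  0.43  1.77 -0.    0.94  1.94]
```

Emit:
play_rows([
  [[0,0,0],[-0.05,0,0],255],
  [[0,0,0],[-0.1,0,0],255],
  [[0,0,0],[-0.15,0,0],255],
  [[0,0,0],[-0.2,0,0],255],
  [[0,0,0],[-0.24,0,0],255],
  [[0,0,0],[-0.25,0,0],255],
  [[0,0,0],[-0.25,0,0],255],
])

```text
t: 22.57
tcp_pos: [515.5, -37.6, 63.8]
tool_rot: [-0.092, 0.701, -0.091, -0.701]
contact_force: [-0.3, 0.3, 4.6]
gripper_width: 0.127
```

```bash
python3 st.py;  python3 -c "
from rel import *
w=V('wrist','w16')
cv2.imwrite('pics/w16k.png',cv2.resize(w.im[120:384,130:390,::-1],None,fx=2.5,fy=2.2,interpolation=cv2.INTER_CUBIC))"
```

```text
22.5667 [515.53 -37.56  63.78] F [-0.3  0.3  4.6] M [0.085 0.064 0.028] psi -104.86 0.127 tilt [ 3.e-04  1.e-04 -1.e+00] [-0.14  0.43  1.77  0.    0.94  1.69]
```

View pics/w16k.png

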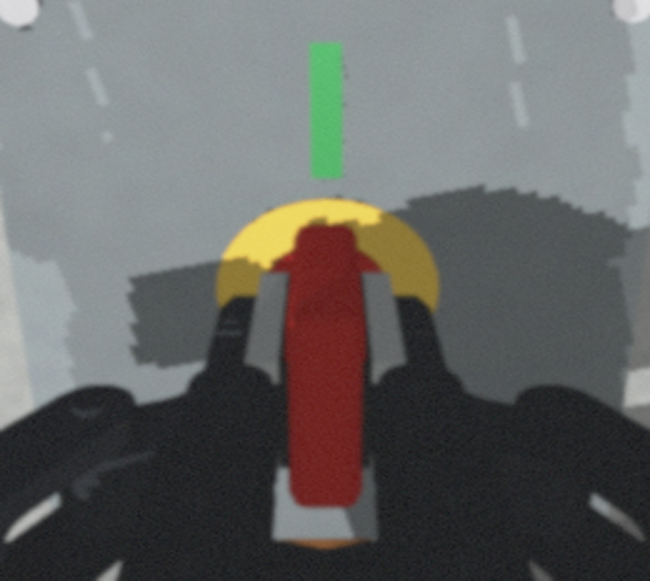

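Emit:
play_rows([
  [[0,0,0],[0,0,0],200],
  [[0,0,0],[0,0,0],180],
  [[0,0,0],[0,0,0],140],
  [[0,0,0],[0,0,0],90],
  [[0,0,0],[0,0,0],60],
  [[-0.5,0,0],[0,0,0],60],
  [[-2,0,0],[0,0,0],60],
  [[-5,0,0],[0,0,0],60],
])

```text
t: 23.28
tcp_pos: [514.0, -37.5, 111.8]
tool_rot: [0.091, -0.699, 0.091, 0.703]
contact_force: [0.2, -0.6, -0.0]
gripper_width: 0.77
```

Emit:
play_rows([
  [[-4,0,0],[0,0,0],0],
  [[-8,0,0],[0,0,0],0],
  [[-11,0,0],[0,0,0],0],
  [[-11,0,0],[0,0,0],0],
])

```text
t: 23.62
tcp_pos: [517.3, -37.9, 230.3]
tool_rot: [-0.091, 0.705, -0.091, -0.698]
contact_force: [0.4, -0.3, 0.4]
gripper_width: 1.007
```

```bash
python3 st.py;  python3 -c "
from rel import *
V('wrist');w=V('wrist','w17');s=V('side');V('scene','c17')
cv2.imwrite('pics/w17k.png',cv2.resize(w.im[40:340,60:420,::-1],None,fx=2.,fy=2.,interpolation=cv2.INTER_CUBIC))
cv2.imwrite('pics/s17k.png',cv2.resize(s.im[60:384,100:420,::-1],None,fx=1.8,fy=1.8,interpolation=cv2.INTER_CUBIC))"
```

```text
23.6167 [517.26 -37.88 230.27] F [ 0.4 -0.3  0.4] M [-0.054 -0.012 -0.042] psi -104.85 1.007 tilt [ 0.0098 -0.0014 -1.    ] [-0.14  0.23  1.62  0.    1.29  1.69]
```

View pics/w17k.png

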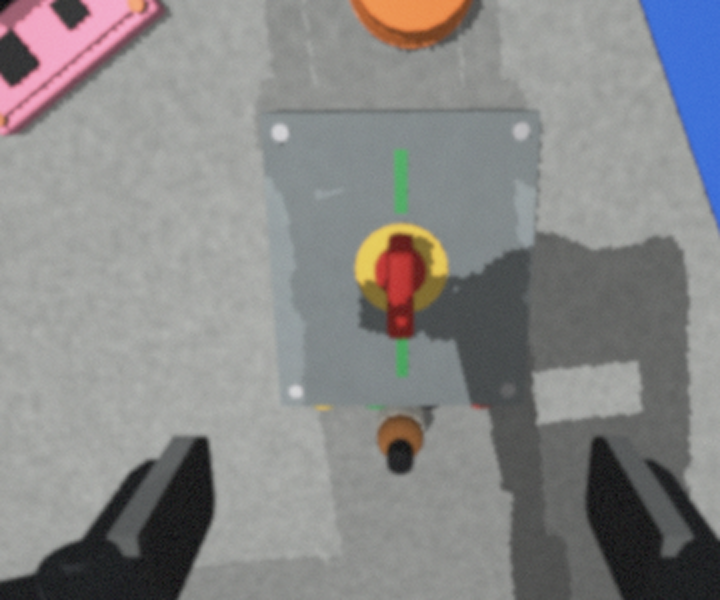

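View pics/s17k.png

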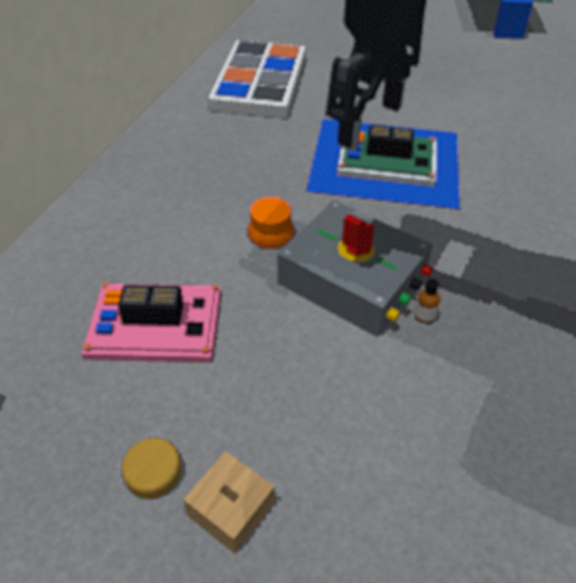

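View pics/c17.png

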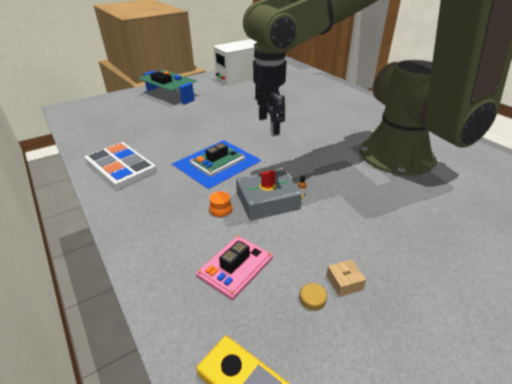

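Run:
```python
from h import *
from rig import order
for n in ["scene","side"]:
    v=V(n)
    print("tub",v.rect(v.mask([3,180,100],[15,255,255],(190,160,280,220)),23),"tin",v.rect(v.mask([18,80,60],[30,255,255],(160,280,330 if n=="scene" else 205,340)),24))
print(order.job_done())
```

```text
tub [645.3 -78.5 102.9  55.   63. ] tin [629.4 299.2  65.8  54.3  51.3]
tub [650.2 -80.1  96.9  56.9 -68.2] tin [623.  297.1  62.9  54.6 -62.1]
the job is handed in; nothing more can be done
None
```

The job is done and handed in at about 24 s of the 72 s allowed. I lifted the control unit off the box, set it down on the mat at light contact and let go. I then took the key from its holder, pushed it home and turned it clockwise to the stop.

- **Control unit:** the wrist view after release shows it flat and centred on the blue mat, aligned with it.
- **Key home:** the blade went in at the first try. The shoulder seated with about 9 N, at the height expected for fully home.
- **Turn:** the twisting torque stayed near 0.12 N m through the turn, then rose to 0.45 N m at the stop. By then the bow was about 12 to 15° past the ON line. I put that down to the blade's play in the slot (about 8°) plus give in the grip.
- **Alignment:** I turned the key back within that play, with no load on it at the end, so that the bow lines up with both green marks. The slot is hidden under the key, so I judged it to be at the stop from the torque alone.
- **Bystanders:** the orange tub and brass tin measured within about 1 mm of where they started. I checked the amber bottle by eye only; it stands upright and looks unmoved.
- **Robot at hand-in:** it was touching nothing, standing well above the key.

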